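Pop the battery hatch of the curing unit

TASK

The light-curing unit needs new cells: press its battery hatch (the smaller of the two lids on its top) all the way down once at the ribbed thumb pad with the fingertips and let go, so that the push-push latch releases and the hatch pops up, then stand clear and watch that it stays open. A second press would shut it again. Only press: do not grasp, lift or shove the unit, do not touch its larger chamber lid, and leave the tin, plaster model, bottle and bowl around it where they are.

Things in the scene. Friction and masses are not known exactly. Their poses are not given: they have to be found in the camera images.
- unit: the light-curing unit, a white box 90 mm (its x) by 150 mm (its y) and 45 mm high, 0.9 kg, standing loose on four rubber feet; origin at the centre of its underside, z up, x from the front (cooling slots) to the back (lid hinges). On its top lie two grey lids side by side: the battery hatch on the +y side and the larger chamber lid on the -y side
- hatch_pad (a point): centre of the top of the ribbed thumb pad on the battery hatch, 55 mm above the bench while latched. Pad 26 mm (x) by 40 mm (y), 10 mm above the unit's top, at the free (front) end of the hatch, whose plate is 66 mm (x) by 46 mm (y); the hinge line runs along y, 52 mm behind the pad's centre (+x) and 10 mm lower. Axes as the unit's while shut; they turn with the hatch
- hatch (a joint): angle of the battery hatch (rad): about -0.01 latched shut, -0.15 pressed to its firm stop, 1.0 popped fully open (free end up, leaning back to the hinge). About 3 to 5 N at the pad carries it down 7 mm to the stop; when let go, a spring swings it open within 1 s. A press of less than 6 mm can leave it latched
- latch_cam (a joint): stepping cam of the push-push latch, hidden under the hatch (m): about 0 latched at the start, 0.005 while pressed down, 0.008 to 0.009 after the first press and release (hatch open), 0.013 to 0.016 after a second press (hatch shut again). It cannot be reached; it moves only by pressing the hatch
- chamber_lid: the larger lid of the unit, 80 mm (x) by 78 mm (y), with a round amber sight window of 42 mm and a ribbed pad of its own; fixed shut, its plate 3 mm and its pad 7 mm above the unit's top (the pad's top is 52 mm above the bench); origin at the centre of the lid's underside. Not to be touched
- tin: round screw tin, grey-white, 56 mm diameter, 25 mm high; origin at the centre of its underside. A bystander: leave it where it stands
- model: plaster arch model (teeth on a base), 59 x 62 x 31 mm; origin at the centre of its underside. A bystander: leave it where it stands
- bottle: liquid bottle with screw cap, 40 mm diameter, 90 mm high; origin at the centre of its underside. A bystander: leave it where it stands
- bowl: small open mixing bowl, 68 mm diameter, 36 mm high; origin at the centre of its underside. A bystander: leave it where it stands

How it is judged:
On the way, in this order (a step that is already met when the one before it is completed fails the run):
1. the battery hatch is pressed down to its stop (value of joint hatch below -0.1 rad), for 0.04 s.
2. the hatch has popped open and stays open (value of joint hatch above 0.8 rad), for 0.5 s.
At the end, for the whole second after the job is handed in: the battery hatch stands open (over 0.8 rad) and at rest after a single press (latch cam between 6.5 and 11.5 mm); the unit stands upright (within 0.05 rad), at rest and within 15 mm of where it was, and the tin, model, bottle and bowl are within 12 mm of where they were (value of joint hatch above 0.8 rad and velocity of joint hatch between -0.1 and 0.1 rad/s and value of joint latch_cam between 0.0065 and 0.0115 m and distance of unit from where it was at the start of the episode below 0.015 m and angle between unit's own z axis and vertical below 0.05 rad and linear speed of unit below 0.02 m/s and distance of each of tin, model, bottle, bowl from where it was at the start of the episode below 0.012 m); the robot touches nothing.
It fails at once if the hatch was pressed a second time (value of joint latch_cam above 0.0115 m).
It fails at once if the unit was lifted, tipped or shoved (distance of unit from where it was at the start of the episode above 0.015 m or height (world z) of unit above 0.008 m or angle between unit's own z axis and vertical above 0.12 rad).
It fails at once if the chamber lid was touched (contact force between any of the fingers, the arm and chamber_lid above 1 N).
It fails at once if a bystander was moved, lifted or carried (distance of any of tin, model, bottle, bowl from where it was at the start of the episode above 0.012 m).
It also fails if it takes over 27 s, if anything falls off the work surface, if the arm or the gripper's body presses on something with over 40 N, if the wrist force passes 120 N, or if a joint passes its speed limit or range.

ROBOT

A 6-joint arm with a two-finger parallel gripper is mounted at the origin on a cart in front of the work surface, level with it; the furniture and walls round the work are solid. World frame = base frame: x ahead of the robot, y to its left, z up, the work surface at z = 0. Lengths are in m, angles in rad, forces in N, time in s.
With the tool pointing down it reaches from about 0.375 to 0.975 m from the base axis. Payload 3.8 kg.
Tool frame: the origin (TCP) lies on the centre line of the jaws, within the pads' length; the fingertips stand 17 mm ahead of it and the grasp point (between the pads) lies 2 mm behind it (bot.tip_extent is the distance from the TCP to the fingertips, in m); z points along the fingers, y is the line along which they close (so a half turn about z gives the same grasp; the last joint's range is limited). The gripper opens to 85 mm and grips with 20 to 120 N. Pads are 22 mm wide; open, the fingers measure 114 mm over their backs; the gripper's body (76 mm by 85 mm) begins 54 mm behind the grasp point. The pads swing forward as they close: fully open they stand 13 mm farther back than shut.
Start: joints at [-1.36, 0.264, 1.604, -0, 1.274, -0.037], TCP at [0.166, -0.654, 0.248] pointing down, gripper open.
Joint ranges: [-2.63, 2.63], [-0.94, 2.18], [0.31, 2.57], [-1.31, 4.45], [0, 2.66], [-2.55, 2.55]. Speed limits (rad/s): [2.57, 2.57, 3.14, 3.14, 3.14, 3.14].

INTERFACE

Orientations are given as a rotation vector (axis times angle).
In Python, from workcell import readout, read_camera, finish_job, bot gives the robot as it stands.
- The arm moves only by the tool jog_arm, never from a script. Its argument "deltas" is one flat list of numbers, 7 for each row, row after row: the shift along the tool's x, y, z in m, then the turn, a rotation vector about the tool's x, y, z in degrees, then the gripper command: -1 is shut, 1 is fully open, values between are in proportion. A call has 1 to 8 rows; each row is the pose to reach, as a shift and turn from the pose commanded when the call began, along the tool's axes at that moment; what a row does not reach only later rows make up. A row lasts 1/10 s, in which the tool goes at most 50 mm and 8.59 degrees, less where a joint would pass 70% of its speed; a pose out of reach is approached as far as the arm can. A call with a gripper value outside its range is refused whole. The fingers move at their own pace and stop on an object; "squeeze" is the grip in N (left out, the last holds). Time passes only in rows, so rows that repeat a pose let the fingers close. It gives the time, the measured TCP pose, the force, the opening and the grip force at its end, in the units of the state.
- readout.read_state(): the state, without advancing time (a new reading comes with each control period).
- read_camera(name): name is "scene" or "top" or "wrist"; returns a dict with "color" (384x512x3 uint8, blue, green, red), "fx", "fy", "cx", "cy" (pixels), "origin" and "attitude" of the camera in the world. Camera axes: x right, y down, z forward; pixel columns grow to the right and rows downward; lengths in m; the calibration is good to about 2 mm. The wrist camera is an equidistant fisheye: a pixel r from the principal point sees the ray r / f radians off the axis. A picture is of the moment at which its call begins. There is no depth.
- finish_job(): hands the job in; it is judged then, once.
The state is a dict: "time": time; "q": joint angles; "joint_vel": joint speeds; "joint_torque": joint torques, N m; "tool_pos": TCP position; "tcp_rot": TCP orientation; "wrist_force": force on the tool from outside, world axes, zero at the start; "torque": the same for the moment, N m; "width": opening from 0.0 (shut) to 1.0 (fully open); "grip_force": force on a finger pad.
Only numpy, scipy, OpenCV 4.12 (cv2) and the standard library are available. Lean on these libraries where they do the work, as an engineer would, in place of code of your own. Each camera call takes 0.05 s, during which the arm holds its last target. There are 200 camera calls.

## Working session

There is one attempt and no reset: what is moved stays moved. The work goes in short steps, Python scripts to look and compute and a tool call to move; the robot and the scene stay as the last step left them, time stands still between calls to the robot, and variables do not carry over. Pictures are saved under pics/ and viewed, at most 10 in all, crops included, and the job is handed in when it is done.

Besides the shell and the picture viewer there is one more tool, called after "Request:" in YAML: its name, and indented under it one key for each argument. jog_arm: Moves the arm, as the interface text tells. Its arguments: {"type":"object","properties":{"deltas":{"type":"array"},"squeeze":{"type":"number"}},"required":["deltas"]}

```bash
mkdir -p pics; cat > h.py <<'E'
import numpy as np, cv2
from scipy.spatial.transform import Rotation as R
from workcell import readout, read_camera, finish_job, bot
def att(c):
    a=np.array(c["attitude"],float)
    return a if a.shape==(3,3) else R.from_rotvec(a).as_matrix() if a.size==3 else R.from_quat(a).as_matrix()
def ray(c,u,v,fish=False):
    x,y=(u-c["cx"])/c["fx"],(v-c["cy"])/c["fy"]
    if fish:
        r=np.hypot(x,y); d=np.array([x/r*np.sin(r),y/r*np.sin(r),np.cos(r)])
    else: d=np.array([x,y,1.])
    return np.array(c["origin"]),att(c)@d
def onz(c,u,v,z,fish=False):
    o,d=ray(c,u,v,fish); return o+d*(z-o[2])/d[2]
def tri(rs):
    A=0;b=0
    for o,d in rs:
        d=d/np.linalg.norm(d);P=np.eye(3)-np.outer(d,d);A=A+P;b=b+P@o
    return np.linalg.solve(A,b)
E
python3 - <<'E'
from h import *
import pickle
cs={n:read_camera(n) for n in("top","scene")}
pickle.dump(cs,open("c0.pkl","wb"))
for n,c in cs.items():
    print(n,c["fx"],c["cx"],c["cy"],c["origin"],c["attitude"])
    cv2.imwrite(f"pics/{n}0.png",cv2.resize(c["color"],(800,600),interpolation=cv2.INTER_CUBIC))
print(readout.read_state())
E
```

```text
top 482.2925308080567 259.90570178339766 186.79625974520448 [0.30052135 0.0844326  1.28759891] [-1.99327473  2.24201126 -0.22751791]
scene 391.21130339749965 253.1241442335547 189.33523038658836 [ 0.21901944 -0.61963148  0.4596223 ] [-2.01079077  0.42484638 -0.26885671]
{'time': 0.1, 'q': array([-1.35988450e+00,  2.64703256e-01,  1.60525907e+00, -1.41063651e-05,
        1.27369667e+00, -3.69188307e-02]), 'joint_vel': array([-0.00092887, -0.00306656, -0.00399281, -0.00219646,  0.00061901,
       -0.0001818 ]), 'joint_torque': array([ 1.67118587e-04, -5.16706717e+01, -3.68590522e+01, -1.02824602e-04,
        6.22069841e-03,  2.51186954e-06]), 'tool_pos': array([ 0.16542714, -0.65376045,  0.24705766]), 'tcp_rot': array([-3.11546152e+00, -3.88048161e-01,  3.02918932e-04]), 'wrist_force': array([ 0.44017091,  0.33546955, -0.29306827]), 'torque': array([0.05380946, 0.0142052 , 0.04008458]), 'grip_force': 0.0, 'width': 0.998057065275169}
```

View pics/top0.png

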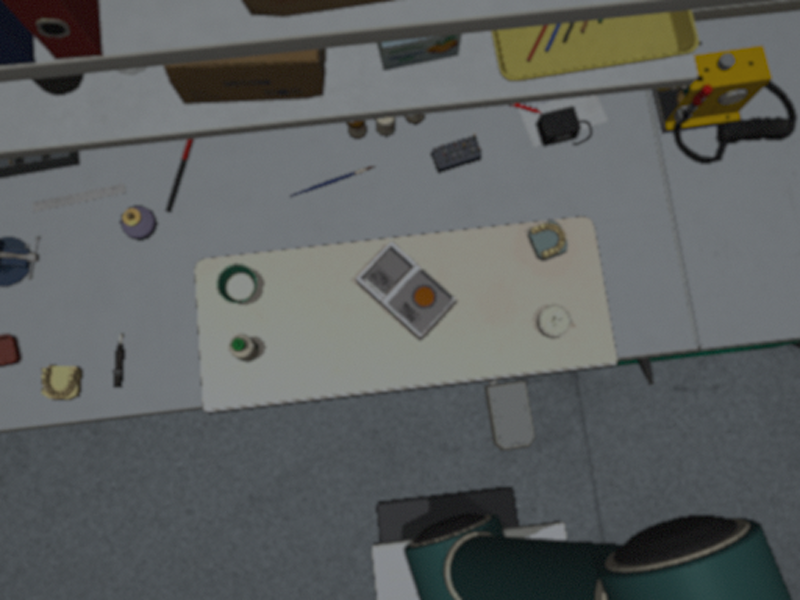

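View pics/scene0.png

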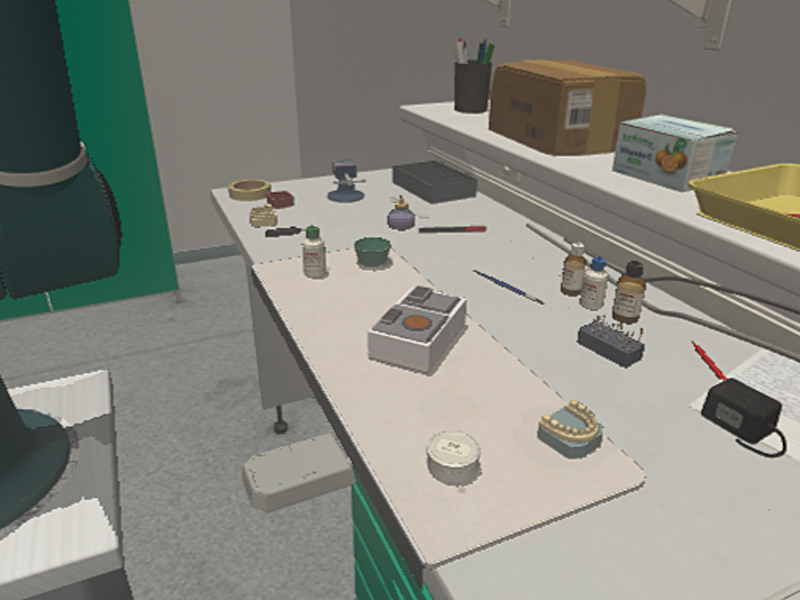

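The top view shows the unit at about (407,290), with the hatch at its upper left, the amber window at (425,297), and the dark pads on the lower-left (front) side. The scene view shows the hatch at about (435,298). Next I'll enlarge both.

```bash
python3 - <<'E'
from h import *
import pickle
cs=pickle.load(open("c0.pkl","rb"))
a=cs["top"]["color"][150:220,222:297]; b=cs["scene"]["color"][178:242,230:303]
f=lambda i:cv2.convertScaleAbs(cv2.resize(i,(400,400*i.shape[0]//i.shape[1]),interpolation=cv2.INTER_CUBIC),alpha=1.3)
a,b=f(a),f(b);h=min(len(a),len(b));cv2.imwrite("pics/crop.png",np.hstack([a[:h],b[:h]]))
E
```

```text
(no output)
```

View pics/crop.png

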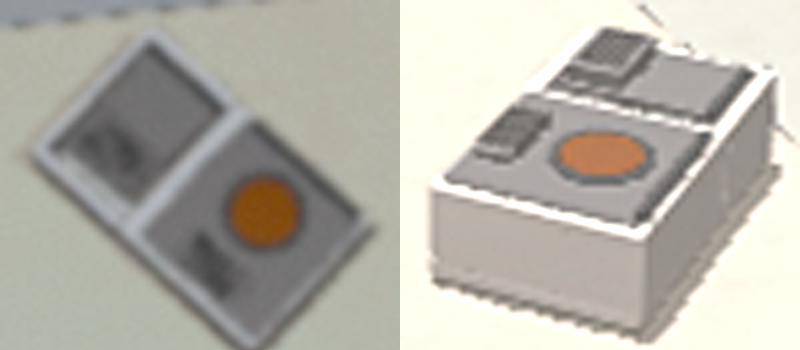

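The crops show the hatch's dark pad at about (105,150) in the left crop and (217,45) in the right one. The amber window is at (265,212) and (202,157). I'll triangulate these.

```bash
python3 - <<'E'
from h import *
import pickle
cs=pickle.load(open("c0.pkl","rb"));t,s=cs["top"],cs["scene"]
T=lambda x,y:(222+(x+.5)*75/400-.5,150+(y+.5)*75/400-.5)
S=lambda x,y:(230+(x+.5)*73/400-.5,178+(y+.5)*73/400-.5)
print("pad",tri([ray(t,*T(105,150)),ray(s,*S(217,45))]), onz(t,*T(105,150),.055), onz(s,*S(217,45),.055))
print("amber",tri([ray(t,*T(265,212)),ray(s,*S(202,157))]))
P=np.array([onz(t,*T(*p),.045)[:2] for p in[(33,150),(150,30),(375,228),(255,348)]])
print(P,P.mean(0))
y=(P[0]-P[3]+P[1]-P[2]);x=P[1]-P[0]+P[2]-P[3]
print("yaw",np.degrees(np.arctan2(x[1],x[0])),np.degrees(np.arctan2(-y[0],y[1])),np.linalg.norm(x)/2,np.linalg.norm(y)/2)
q=[]
for p in[(252,239),(0,0)][:1]: pass
st=readout.read_state();M=R.from_rotvec(st["tcp_rot"]).as_matrix();print(M.round(3))
E
```

```text
pad [0.58164378 0.09871791 0.05651201] [0.58015923 0.09939793 0.055     ] [0.58510143 0.10143507 0.055     ]
amber [0.54108465 0.02493023 0.05059358]
[[ 0.58659494  0.13490809]
 [ 0.64087141  0.0704606 ]
 [ 0.52781793 -0.02808137]
 [ 0.47562051  0.03775401]] [0.5577262  0.05376033]
yaw -50.74253552552289 -48.86167480730979 0.08412834804307015 0.1487325188152519
[[ 0.969  0.245 -0.   ]
 [ 0.245 -0.969  0.002]
 [ 0.    -0.002 -1.   ]]
```

Request:
jog_arm:
  deltas: [0.025,-0.026,0.002,0,0,-4.8,-1,0.05,-0.052,0.004,0,0,-9.6,-1,0.074,-0.078,0.006,0,0,-14.4,-1,0.098,-0.104,0.008,0,0,-19.2,-1,0.122,-0.13,0.01,0,0,-24,-1,0.147,-0.157,0.012,0,0,-28.8,-1,0.172,-0.183,0.014,0,0,-33.6,-1,0.196,-0.209,0.016,0,0,-38.4,-1]

```text
time: 0.9
tool_pos: [0.3046, -0.402, 0.2317]
tcp_rot: [-2.814, -1.396, -0.0]
wrist_force: [0.6, -0.1, -0.3]
width: 0.0
grip_force: 0.0
```

Request:
jog_arm:
  deltas: [0.035,-0.005,0.002,0,0,-4.8,-1,0.071,-0.01,0.004,0,0,-9.6,-1,0.106,-0.015,0.006,0,0,-14.4,-1,0.142,-0.021,0.008,0,0,-19.2,-1,0.177,-0.026,0.01,0,0,-24,-1,0.213,-0.031,0.012,0,0,-28.8,-1,0.248,-0.036,0.014,0,0,-33.6,-1,0.284,-0.041,0.016,0,0,-38.4,-1]

```text
time: 1.7
tool_pos: [0.4444, -0.1517, 0.2159]
tcp_rot: [-2.198, -2.244, 0.0]
wrist_force: [0.8, -1.4, -0.2]
width: -0.001
grip_force: 0.0
```

Request:
jog_arm:
  deltas: [0.031,0.018,0.002,0,0,-4.9,-1,0.062,0.036,0.004,0,0,-9.8,-1,0.093,0.054,0.006,0,0,-14.6,-1,0.124,0.072,0.008,0,0,-19.5,-1,0.155,0.09,0.01,0,0,-24.4,-1,0.186,0.108,0.012,0,0,-29.3,-1,0.217,0.127,0.014,0,0,-34.2,-1,0.247,0.145,0.015,0,0,-39,-1]

```text
time: 2.5
tool_pos: [0.585, 0.0978, 0.2005]
tcp_rot: [-1.322, -2.849, 0.001]
wrist_force: [0.6, 0.1, 0.0]
width: -0.002
grip_force: 0.0
```

```bash
python3 - <<'E'
from h import *
import pickle
c=read_camera("wrist");pickle.dump(c,open("w1.pkl","wb"))
print(c["fx"],c["cx"],c["cy"],c["origin"],att(c).round(3).tolist(),readout.read_state()["tool_pos"])
cv2.imwrite("pics/w1.png",cv2.resize(c["color"],(800,600),interpolation=cv2.INTER_CUBIC))
E
```

```text
297.3186396354542 253.3695018463459 195.9155064101145 [0.53165239 0.16093005 0.32728495] [[0.764, 0.612, 0.205], [0.645, -0.724, -0.244], [-0.001, 0.319, -0.948]] [0.58750781 0.10197909 0.20064534]
```

View pics/w1.png

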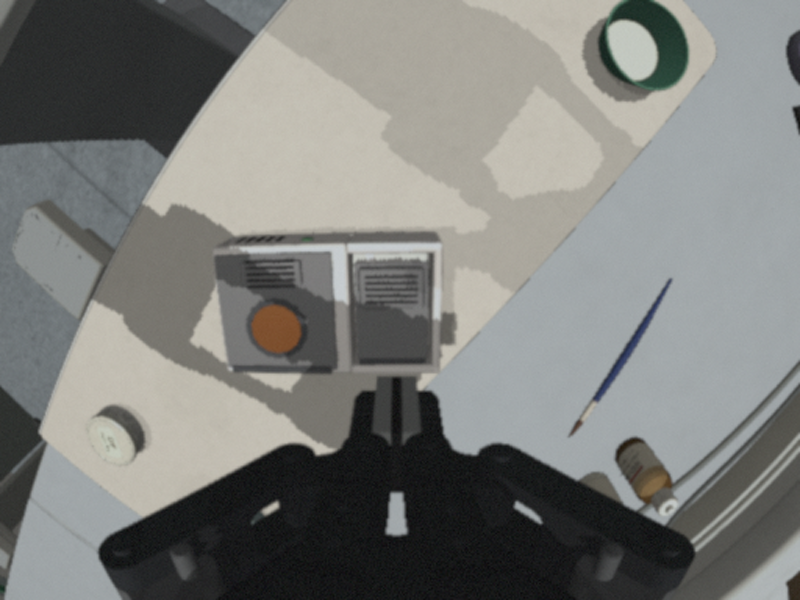

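The wrist view shows the hatch pad's ribbed top centred at (391,287), the unit well aligned with the tool, and closed fingertips at (397,375). The chamber pad is at (273,273).

```bash
python3 - <<'E'
from h import *
import pickle
c=pickle.load(open("w1.pkl","rb"));cs=pickle.load(open("c0.pkl","rb"))
W=lambda x,y:((x+.5)*.64-.5,(y+.5)*.64-.5)
T=lambda x,y:(222+(x+.5)*75/400-.5,150+(y+.5)*75/400-.5)
S=lambda x,y:(230+(x+.5)*73/400-.5,178+(y+.5)*73/400-.5)
p=onz(c,*W(391,287),.055,True);print("pad wrist z55",p)
print("tri top+scene+wrist",tri([ray(cs["scene"],*S(217,45)),ray(c,*W(391,287),True)]),tri([ray(cs["top"],*T(105,150)),ray(cs["scene"],*S(217,45)),ray(c,*W(391,287),True)]))
a,b=[onz(c,*W(*q),.045,True) for q in[(217,249),(440,243)]];d=b-a;print("unit yaw",np.degrees(np.arctan2(-d[0],d[1])),np.linalg.norm(d),a,b)
y=(d/np.linalg.norm(d))[:2];x=np.array([y[1],-y[0]])
print("pad from geometry: front edge offset",(p-b)[:2]@x,(p-b)[:2]@y)
print("tip px check", onz(c,*W(397,376),.2005-.017,True))
st=readout.read_state();M=R.from_rotvec(st["tcp_rot"]).as_matrix()
print(M.round(3),st["tool_pos"],"delta tool",M.T@(p-st["tool_pos"]))
E
```

```text
pad wrist z55 [0.580209   0.09830477 0.055     ]
tri top+scene+wrist [0.58153008 0.09805842 0.05680254] [0.58100265 0.09857512 0.05663697]
unit yaw -49.017203481973404 0.14361280668450788 [0.47844756 0.04313222 0.045     ] [0.58686181 0.13731815 0.045     ]
pad from geometry: front edge offset 0.025088330040040557 -0.030608488843729482
tip px check [0.57946672 0.10462971 0.1835    ]
[[-0.649  0.761  0.002]
 [ 0.761  0.649  0.004]
 [ 0.002  0.004 -1.   ]] [0.58750781 0.10197909 0.20064534] delta tool [ 0.00171061 -0.00849176  0.14561697]
```

Request:
jog_arm:
  deltas: [0.001,-0.004,0.03,0,0,0,-1,0.002,-0.0075,0.06,0,0,0,-1,0.002,-0.0075,0.09,0,0,0,-1,0.002,-0.0075,0.11,0,0,0,-1,0.002,-0.0075,0.12,0,0,0,-1,0.002,-0.0075,0.12,0,0,0,-1,0.002,-0.0075,0.12,0,0,0,-1]

```text
time: 3.25
tool_pos: [0.5784, 0.093, 0.082]
tcp_rot: [1.328, 2.846, 0.001]
wrist_force: [1.0, 0.4, 0.2]
width: -0.002
grip_force: 0.0
```

```bash
python3 - <<'E'
from h import *
st=readout.read_state();print(st["tool_pos"],st["wrist_force"],bot.tip_extent)
a=read_camera("wrist")["color"][130:300,170:320];b=read_camera("scene")["color"][160:245,225:310]
f=lambda i:cv2.resize(i,(400,400),interpolation=cv2.INTER_CUBIC)
cv2.imwrite("pics/n1.png",np.hstack([f(a),f(b)]))
E
```

```text
[0.57842205 0.09297897 0.08195663] [0.96715084 0.37790199 0.18689342] 0.017
```

View pics/n1.png

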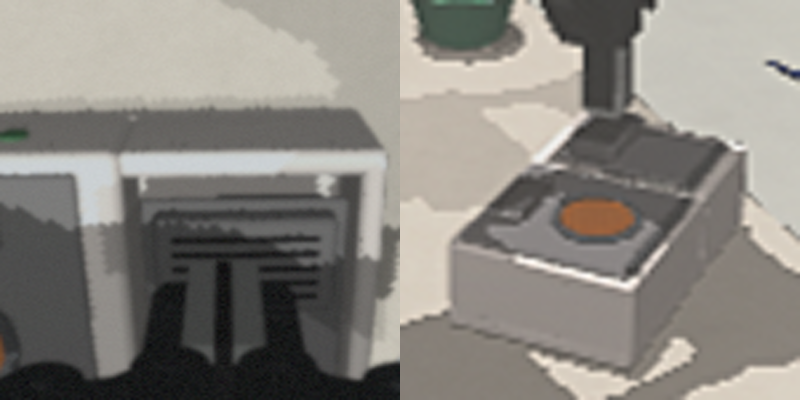

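The tips hover about 9 mm above the pad and sit about 5 mm too far to the −y side, which agrees with the pose reading. I'll correct that and creep down.

Request:
jog_arm:
  deltas: [0.0015,0.003,0,0,0,0,-1,0.003,0.0055,0,0,0,0,-1,0.003,0.0055,0.003,0,0,0,-1,0.003,0.0055,0.006,0,0,0,-1,0.003,0.0055,0.008,0,0,0,-1,0.003,0.0055,0.01,0,0,0,-1,0.003,0.0055,0.012,0,0,0,-1,0.003,0.0055,0.012,0,0,0,-1]

```text
time: 4.15
tool_pos: [0.5798, 0.099, 0.069]
tcp_rot: [-1.328, -2.846, 0.0]
wrist_force: [-1.4, 0.2, 2.0]
width: 0.001
grip_force: 1.0
```

Request:
jog_arm:
  deltas: [0,0,0.001,0,0,0,-1,0,0,0.002,0,0,0,-1,0,0,0.003,0,0,0,-1,0,0,0.004,0,0,0,-1,0,0,0.004,0,0,0,-1]

```text
time: 4.65
tool_pos: [0.5802, 0.0989, 0.0651]
tcp_rot: [-1.328, -2.847, -0.0]
wrist_force: [-1.4, 1.8, 1.7]
width: 0.001
grip_force: 1.2
```

Request:
jog_arm:
  deltas: [0,0,0.001,0,0,0,-1,0,0,0.001,0,0,0,-1,0,0,0.002,0,0,0,-1,0,0,0.002,0,0,0,-1]

```text
time: 5.05
tool_pos: [0.5803, 0.099, 0.0644]
tcp_rot: [-1.328, -2.847, -0.0]
wrist_force: [-4.7, 1.6, 9.3]
width: -0.001
grip_force: 4.8
```

Request:
jog_arm:
  deltas: [0,0,0.001,0,0,0,-1,0,0,0.001,0,0,0,-1,0,0,0.001,0,0,0,-1]

```text
time: 5.35
tool_pos: [0.5804, 0.0991, 0.0641]
tcp_rot: [1.328, 2.847, 0.0]
wrist_force: [-5.9, 2.3, 13.0]
width: 0.002
grip_force: 6.7
```

Force climbs steeply (13 N with almost no further travel), so the hatch is on its stop. I'll retreat quickly, up and towards the unit's front.

Request:
jog_arm:
  deltas: [0,0,-0.02,0,0,0,-1,0.02,0,-0.06,0,0,0,-1,0.05,0,-0.1,0,0,0,-1,0.08,0,-0.14,0,0,0,-1,0.1,0,-0.17,0,0,0,-1,0.1,0,-0.18,0,0,0,-1,0.1,0,-0.18,0,0,0,-1,0.1,0,-0.18,0,0,0,-1]

```text
time: 6.15
tool_pos: [0.5158, 0.1745, 0.2407]
tcp_rot: [-1.328, -2.846, 0.002]
wrist_force: [0.1, -0.7, -1.3]
width: -0.002
grip_force: 0.0
```

Request:
jog_arm:
  deltas: [0,0,0,0,0,0,-1,0,0,0,0,0,0,-1,0,0,0,0,0,0,-1,0,0,0,0,0,0,-1,0,0,0,0,0,0,-1,0,0,0,0,0,0,-1,0,0,0,0,0,0,-1,0,0,0,0,0,0,-1]

```text
time: 6.95
tool_pos: [0.5159, 0.1755, 0.2424]
tcp_rot: [1.328, 2.847, 0.0]
wrist_force: [-1.3, -0.1, 0.2]
width: 0.0
grip_force: 0.0
```

```bash
python3 - <<'E'
from h import *
a=read_camera("wrist")["color"];b=read_camera("scene")["color"][140:245,205:345]
cv2.imwrite("pics/n2.png",np.hstack([cv2.resize(a,(400,300)),cv2.resize(b,(400,300),interpolation=cv2.INTER_CUBIC)]))
E
```

```text
(no output)
```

View pics/n2.png

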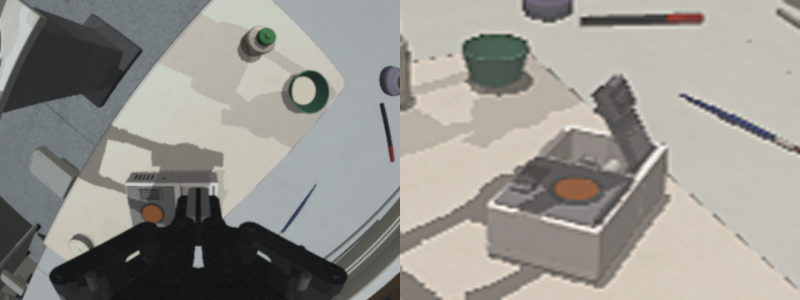

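The scene crop shows the hatch standing open at (620,120), with the unit in place and the arm clear. I'll wait another second, then hand in.

Request:
jog_arm:
  deltas: [0,0,0,0,0,0,-1,0,0,0,0,0,0,-1,0,0,0,0,0,0,-1,0,0,0,0,0,0,-1,0,0,0,0,0,0,-1,0,0,0,0,0,0,-1,0,0,0,0,0,0,-1,0,0,0,0,0,0,-1]

```text
time: 7.85
tool_pos: [0.5159, 0.1755, 0.2423]
tcp_rot: [-1.328, -2.847, -0.0]
wrist_force: [-0.4, -0.2, 0.6]
width: 0.002
grip_force: 0.0
```

```bash
python3 -c "
from h import *
print(finish_job())"
```

```text
the job is handed in; nothing more can be done
None
```

I pressed the battery hatch once to its stop (13 N) and let go. It popped open and was still open in the camera view about 1.6 s later, with the arm clear, and I handed the job in at about 8 s; no verdict came back.

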